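# Clamp the changed fixture and switch the screwdriving station from set-up to automatic

### The arm

A 6-joint arm with a two-finger parallel gripper is mounted at the origin on the work surface. World frame = base frame: x ahead of the robot, y to its left, z up, the work surface at z = 0. Lengths are in m, angles in rad, forces in N, time in s.
With the tool pointing down it reaches from about 0.35 to 0.775 m from the base axis. Payload 7.3 kg.
Tool frame: the origin (TCP) lies at the centre of the arm's flange, where the gripper is bolted on; the fingertips stand 178 mm ahead of it and the grasp point (between the pads) lies 159 mm ahead of it; z points along the fingers, y is the line along which they close (so a half turn about z gives the same grasp; the last joint's range is limited). The gripper opens to 92 mm and grips with 3 to 60 N. Pads are 19 mm wide; open, the fingers measure 130 mm over their backs; the gripper's body (75 mm by 190 mm) begins 47 mm behind the grasp point.
Start: joints at [1.093, 0.342, 1.524, -0, 1.275, -0.146], TCP at [0.171, 0.496, 0.405] pointing down, gripper open.
Joint ranges: [-2.53, 2.53], [-0.77, 2.02], [0.04, 2.7], [-1, 4.14], [0.28, 2.66], [-3.11, 3.11]. Speed limits (rad/s): [2.57, 2.57, 3.14, 3.14, 3.14, 3.14].

### API

Orientations are given as [roll, pitch, yaw] about the fixed x, y, z axes, in that order (R = Rz(yaw) Ry(pitch) Rx(roll)).
In Python, from cell import telemetry, vision, ticket gives the robot as it stands.
- The arm moves only by the shell command python3 -m crank 'ROWS' [FORCE]. ROWS is JSON, a list of rows, each a list of 5 numbers: the gripper command: -1 is shut, 1 is fully open, values between are in proportion, then the shift along the tool's x, y, z in mm, then the turn about the tool's z in rad. In form: [[fingers, dx, dy, dz, roll], ...]. A call has 1 to 12 rows; each row is the pose to reach, as a shift and turn from the pose commanded when the call began, along the tool's axes at that moment; what a row does not reach only later rows make up. A row lasts 1/12 s, in which the tool goes at most 41.7 mm and 7.16 degrees, less where a joint would pass 70% of its speed; a pose out of reach is approached as far as the arm can. A call with a gripper value outside its range is refused whole. The fingers move at their own pace and stop on an object; FORCE is the grip in N (left out, the last holds). Time passes only in rows, so rows that repeat a pose let the fingers close. It gives the time, the measured TCP pose, the force, the opening and the grip force at its end, in the units of the state.
- telemetry.observe(): the state, without advancing time (a new reading comes with each control period).
- vision.read_camera(name): name is "side" or "top"; returns (picture, depth): 400x640x3 uint8, red, green, blue; 400x640 float32, m along the optical axis (not along the pixel's ray), 0 where there is no reading.
- vision.get_calibration(name): a dict with "camera_matrix" (3x3 intrinsics, pixels), "rvec" (rotation vector, rad) and "tvec" (3), from world to camera coordinates, as OpenCV has them. Camera axes: x right, y down, z forward; pixel columns grow to the right and rows downward; lengths in m; the calibration is good to about 2 mm. A picture is of the moment at which its call begins. get_calibration takes no time and is no camera call.
- ticket.hand_in(): hands the job in; it is judged then, once.
The state is a dict: "time": time; "qpos": joint angles; "qvel": joint speeds; "joint_efforts": joint torques, N m; "tool_pos": TCP position; "tool_rot": TCP orientation; "contact_force": force on the tool from outside, world axes, zero at the start; "torque": the same for the moment, N m; "opening": finger opening in m; "grip_force": force on a finger pad.
Only numpy, scipy, OpenCV 4.12 (cv2) and the standard library are available. Lean on these libraries where they do the work, as an engineer would, in place of code of your own. Each camera call takes 0.05 s, during which the arm holds its last target. There are 200 camera calls.

### The job

The fixture on the slide has just been changed over. Take the loose steel bar from its rest, put it through the ring of the fixture's eye screw and turn the screw clockwise (seen from above) until it comes up tight against its stop, then pull the bar out and lay it back in its rest. After that, switch the station from set-up to automatic: in the row of mode keys under the edge of the screw-feeder stand press the key with the round cap fully home, so that it stays down by itself and the set-up key springs up; press neither of the other two keys, and leave the housing, jar, wrench and bin where they are.

Things in the scene. Friction and masses are not known exactly. Their poses are not given: they have to be found in the camera images.
- station: Fixed grey key console, 200 mm wide, under the front edge of a stand with two white screw feeders. Origin on the bench below the middle of the key row; +x away from the side the keys face, +y along the row, z up. Its key deck slopes 35 deg: outward normal (-0.574, 0, 0.819) in this frame; it runs 42 mm down and 70 mm up the slope from the key row, the console's front standing at x = -40 mm.
- key_row (a point): Middle of the key row on the surface of the sloping deck, 62 mm above the bench; same frame as station. Four keys at a 40 mm pitch (y = -60, -20, 20, 60 mm), told apart by the shape of their caps; their order changes.
- plate_edge (a point): Middle of the front lower edge of the steel stand plate, 168 mm above the bench and 6 mm nearer the front than the key row; the plate is 270 mm wide, 6 mm thick, its edge parallel to the row. Feeders on it begin 49 mm behind this edge and reach 314 mm. An upright gripper over the keys meets the plate: lean it 30 to 45 deg, along the deck's normal. Legs (30 mm square) stand 51 mm behind the edge at y = +-118 mm.
- key_auto_top (a point): Middle of the top of the AUTOMATIC key: round cap, 26 mm diameter, white plastic. Moves with the key; frame as station. A key's top stands 20 mm off the deck when up and 9 mm when down.
- key_auto (a joint): Travel of the automatic (round) key, m, along the deck's normal: 0 up, 0.0106 latched down, 0.0145 end stop. A bar inside interlocks the four keys: one pushed past about 11 mm stays down when let go, and on its way frees the key that was down, which springs up; pushed less, it comes back up. Takes about 5 N on the way; push to the end stop.
- key_setup_top (a point): Middle of the top of the SET-UP key: square cap 24 x 24 mm, same white plastic. It is the one that is down at the start.
- key_setup (a joint): Travel of the set-up (square) key, m: about 0.0106 (latched down) at the start, 0 when it has sprung up.
- key_step_top (a point): Middle of the top of the single-step key: narrow bar cap, 9 mm wide (along the row) and 28 mm long (up the slope), same plastic. Not to be pressed.
- key_step (a joint): Travel of the single-step key, m: 0 up. Must stay up.
- key_jog_top (a point): Middle of the top of the jog key: cap 26 mm wide and 28 mm long with two 8 mm ridges running up the slope and a groove between them (this point is level with the ridges), same plastic. Not to be pressed.
- key_jog (a joint): Travel of the jog key, m: 0 up. Must stay up.
- fixture: Fixed aluminium linear slide with a carriage plate. Origin on the bench straight below the eye screw; x along the slide, away from the robot. The slide spans x = -50 to 280 mm, y = +-45 mm; the plate x = -45 to 230 mm, y = +-55 mm, its top 60 mm above the bench, with flat screw heads (3 mm) near its corners.
- nest (a point): Middle of the top of the white nest on the carriage plate: 140 mm along the slide, 90 mm across, 95 mm above the bench, its near face 75 mm from the eye screw's axis. The black housing lies on it, up to 129 mm above the bench. On the nest's +y side a clamp reaches to y = 87 mm and 115 mm above the bench. Axes as fixture.
- eye_loop (a point): Centre of the steel eye, 96 mm above the bench: upright ring with a 20 mm hole, 40 mm outside, 14 mm thick, on a vertical screw, turning with it. x = the axis of the hole (the way a bar goes through), level; z up. +x is the free side: it points to -71 to -94 deg in the fixture's frame at the start, to -140 deg (towards the robot's end of the slide) when tight, while -x turns towards the nest.
- eye (a joint): Angle of the eye screw, rad, growing as it is turned clockwise seen from above (tightened): 0.7 to 1.1 at the start, firm stop at 1.9 = tight. Takes about 0.15 N m to turn and stays where it is left. The bar has play in the hole: it swings about 0.5 rad either way before it takes the screw along.
- bar: Loose round steel bar, 12 mm diameter, 180 mm long with round ends, about 0.16 kg. Origin at its middle, on its axis; x along the bar. Both ends alike.
- rest: Fixed black rest for the bar: base 170 x 46 x 8 mm with two V saddles at x = +-68 mm (12 mm thick, 90 deg V, about 28 mm wide at the top, cheeks up to 51 mm above the bench). Origin on the bench under its middle, x along the lie of the bar. In the saddles the bar's axis is 45 mm above the bench; between them it is free to grip.
- housing: Bystander: loose black plastic housing 128 x 66 x 34 mm on the white nest. Origin under its middle.
- jar: Bystander: loose pale jar with black cap, 58 mm diameter, 85 mm high, standing on the bench between the fixture and the station. Origin under its middle.
- wrench: Bystander: loose steel wrench, 170 mm long, lying flat on the bench on the robot's right. Origin under it.
- bin: Bystander: loose grey bin 100 x 75 x 45 mm with black clips, on the robot's left. Origin under its middle.
There are look-alikes about, which are no part of the job. There is more than one size of the bar; the one meant has the size given above. What is shaped like the rest but orange is not meant.

How it is judged:
On the way, in this order (a step that is already met when the one before it is completed fails the run):
1. the bar is through the ring of the eye screw (x of eye_loop in the frame of bar between -0.08 and 0.08 m and y of eye_loop in the frame of bar between -0.01 and 0.01 m and z of eye_loop in the frame of bar between -0.01 and 0.01 m), for 0.1 s.
2. the eye screw has been turned tight with the bar in its ring (all of step 1 and value of joint eye above 1.82 rad), for 0.2 s.
3. the bar lies in its rest again (x of bar in the frame of rest between -0.02 and 0.02 m and y of bar in the frame of rest between -0.006 and 0.006 m and z of bar in the frame of rest between 0.039 and 0.051 m and linear speed of bar below 0.02 m/s and value of joint eye above 1.82 rad), for 0.2 s.
4. the round key is down and the set-up key has sprung up (value of joint key_auto above 0.0095 m and value of joint each of key_setup, key_step, key_jog below 0.002 m), for 0.2 s.
At the end, for the whole second after the job is handed in: Eye screw within 0.08 rad of its tight stop; bar at rest in both saddles of its rest (middle within 20 mm along, 6 mm across); round key latched (over 9.5 mm down), the other three up (within 2 mm); housing, jar, wrench and bin within 20 mm of where they stood (all of step 3 and all of step 4 and distance of each of housing, jar, wrench, bin from where it was at the start of the episode below 0.02 m); the robot touches nothing.
It fails at once if the single-step or jog key is pressed (more than 5 mm) (value of joint any of key_step, key_jog above 0.005 m).
It fails at once if the black housing is pushed away (more than 20 mm) (distance of housing from where it was at the start of the episode above 0.02 m).
It fails at once if the jar is pushed away (more than 20 mm) (distance of jar from where it was at the start of the episode above 0.02 m).
It fails at once if the wrench is pushed away (more than 20 mm) (distance of wrench from where it was at the start of the episode above 0.02 m).
It fails at once if the bin is pushed away (more than 20 mm) (distance of bin from where it was at the start of the episode above 0.02 m).
It also fails if it takes over 66 s, if anything falls off the work surface, if the arm or the gripper's body presses on something with over 40 N, if the wrist force passes 120 N, or if a joint passes its speed limit or range.

## Working session

There is one attempt and no reset: what is moved stays moved. The work goes in short steps, Python scripts to look and compute and a shell command to move; the robot and the scene stay as the last step left them, time stands still between calls to the robot, and variables do not carry over. Pictures are saved under pics/ and viewed, at most 10 in all, crops included, and the job is handed in when it is done.

```bash
ls; mkdir -p pics
cat > h.py <<'E'
import numpy as np, cv2
from cell import telemetry, vision, ticket
from scipy.spatial.transform import Rotation as Ro
def cal(n):
    c=vision.get_calibration(n); K=np.array(c['camera_matrix'],float); R=cv2.Rodrigues(np.array(c['rvec'],float))[0]; t=np.array(c['tvec'],float).ravel(); return K,R,t
def ray(n,u,v,c=None):
    K,R,t=c or cal(n); d=R.T@np.linalg.inv(K)@np.array([u,v,1.]); return -R.T@t,d
def onplane(n,u,v,z,c=None):
    o,d=ray(n,u,v,c); return o+d*(z-o[2])/d[2]
def proj(n,P,c=None):
    K,R,t=c or cal(n); p=K@(R@np.asarray(P,float)+t); return p[:2]/p[2]
def cloud(n,dep,c=None):
    K,R,t=c or cal(n); v,u=np.mgrid[:400,:640]; p=np.stack([(u-K[0,2])/K[0,0]*dep,(v-K[1,2])/K[1,1]*dep,dep],-1)
    return (p-t)@R
E
python3 - <<'E'
from h import *
s=telemetry.observe(); print(s)
for n in('side','top'):
    im,d=vision.read_camera(n); cv2.imwrite(f'pics/{n}0.png',im[:,:,::-1]); np.savez(f'{n}0.npz',im=im,d=d)
    K,R,t=cal(n); print(n,K.tolist(),(-R.T@t).round(3),R[2].round(3),(d>0).mean())
E
```

```text
pics
{'time': 0.0, 'qpos': array([ 1.09299950e+00,  3.42744314e-01,  1.52505690e+00,  1.22530381e-05,
        1.27539441e+00, -1.45970090e-01]), 'qvel': array([-0.00044821, -0.00140959, -0.00082436, -0.0002176 , -0.00014212,
       -0.00020882]), 'joint_efforts': array([ 1.05975065e-03, -4.31243026e+01, -2.44222713e+01,  7.18846754e-02,
        5.59513725e-02, -1.32595487e-04]), 'tool_pos': array([0.17092599, 0.4962458 , 0.40401962]), 'tool_rot': array([-3.14000844e+00, -2.44746547e-04,  2.80976214e+00]), 'contact_force': array([-0.55076344, -0.36508574, -0.98963148]), 'torque': array([-0.00482097,  0.03585037,  0.00127857]), 'grip_force': 0.0, 'opening': 0.09149125837000222}
side [[384.4411581548741, 0.0, 319.2600150470514], [0.0, 384.4411581548741, 198.13833750915916], [0.0, 0.0, 1.0]] [-0.079 -0.671  0.671] [ 0.597  0.61  -0.521] 0.99585546875
top [[487.71392256897855, 0.0, 318.26316587724784], [0.0, 487.71392256897855, 206.443682046349], [0.0, 0.0, 1.0]] [ 0.458 -0.003  1.185] [ 0.094 -0.032 -0.995] 0.99601171875
```

View pics/side0.png

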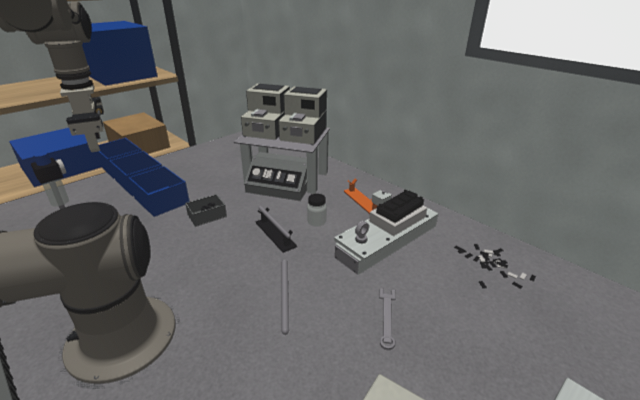

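View pics/top0.png

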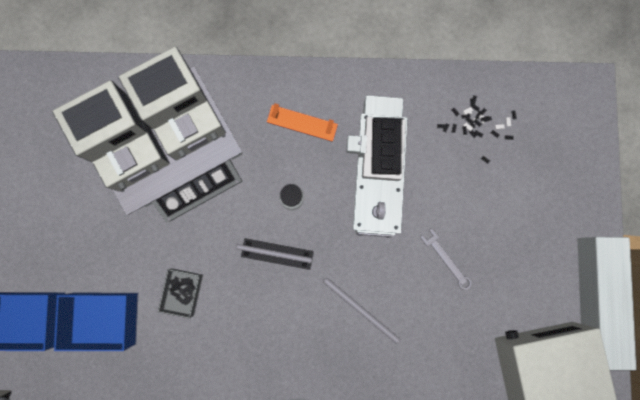

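Run:
```python
from h import *
S=cv2.imread('pics/side0.png');T=cv2.imread('pics/top0.png')
r=lambda i,w,h:cv2.resize(i,(w,h),interpolation=cv2.INTER_CUBIC)
a=np.hstack([r(S[155:205,235:315],400,250),r(S[195:255,240:320],400,250)])
b=np.hstack([r(T[225:345,225:405],400,300),r(T[160:220,140:250],400,300)])
cv2.imwrite('pics/c1.png',np.vstack([a,b]))
```

```text
(no output)
```

View pics/c1.png

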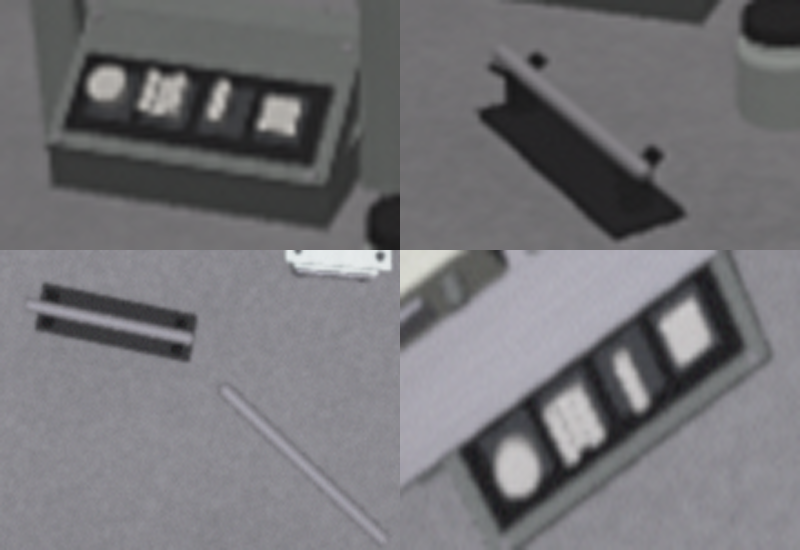

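Run:
```python
from h import *
D={}
for n in('side','top'):
    f=np.load(f'{n}0.npz'); D[n]=(f['im'].astype(int),f['d'],cloud(n,f['d']))
def box(n,r0,r1,c0,c1,cond):
    im,d,P=D[n]; m=np.zeros(d.shape,bool); m[r0:r1,c0:c1]=1; m&=cond(im,P)&(d>0); return m
def ends(P):
    c=P.mean(0);u=np.linalg.svd(P-c)[2][0]; s=(P-c)@u; return c.round(4),u.round(3),(c+u*s.min()).round(4),(c+u*s.max()).round(4),round(np.ptp(s),4)
br=lambda im:im.min(-1)
for n,b in(('side',(200,240,250,300)),('top',(235,275,230,320))):
    m=box(n,*b,lambda im,P:(br(im)>85)&(P[...,2]>.035)); print('bar',n,m.sum(),ends(D[n][2][m]), np.percentile(D[n][2][m][:,2],[10,50,90]))
    m=box(n,*b,lambda im,P:(br(im)<70)&(P[...,2]>.03));print(' cheeks',m.sum(),ends(D[n][2][m]))
    m=box(n,*b,lambda im,P:(br(im)<70)); q=D[n][2][m]; 
    if n=='top':
        r=cv2.minAreaRect(np.argwhere(m)[:,::-1].astype(np.float32)); print(r,[onplane(n,*p,.008).round(3) for p in cv2.boxPoints(r)])
m=box('top',275,345,322,402,lambda im,P:(br(im)>115)&(P[...,2]>.006)); print('long',m.sum(),ends(D['top'][2][m]))
for n,b in(('side',(160,190,245,305)),('top',(160,215,155,245))):
    m=box(n,*b,lambda im,P:(br(im)>(120 if n=='side' else 150))&(P[...,2]>.04)&(P[...,2]<.12))
    k,l,st,ce=cv2.connectedComponentsWithStats(m.astype(np.uint8))
    for i in range(1,k):
        if st[i,4]>6: print('key',n,st[i,4],ce[i].round(1),D[n][2][l==i].mean(0).round(4))
for n,b in(('side',(215,250,345,380)),('top',(195,228,362,395))):
    m=box(n,*b,lambda im,P:(P[...,2]>.078)&(P[...,2]<.13)); q=D[n][2][m]
    print('eye',n,m.sum(),ends(q),q.min(0).round(4),q.max(0).round(4)); k,l,st,ce=cv2.connectedComponentsWithStats(m.astype(np.uint8)); print(st[1:].tolist())
    q=q[:,:2]; print(' hull',cv2.minAreaRect(q.astype(np.float32)))
m=box('top',90,245,345,415,lambda im,P:(P[...,2]>.055)&(P[...,2]<.066)); q=D['top'][2][m]; r=cv2.minAreaRect(q[:,:2].astype(np.float32)); print('plate',r,cv2.boxPoints(r).round(3).tolist(),np.median(q[:,2]))
m=box('top',180,210,275,305,lambda im,P:(P[...,2]>.07)); q=D['top'][2][m]; print('jar',q.mean(0),q.min(0),q.max(0))
m=box('top',0,400,0,260,lambda im,P:(P[...,2]>.165)&(P[...,2]<.18)); q=D['top'][2][m]; r=cv2.minAreaRect(q[:,:2].astype(np.float32)); print('stand',r,cv2.boxPoints(r).round(3).tolist())
```

```text
bar side 151 (array([0.4545, 0.0552, 0.0502]), array([-0.174, -0.985,  0.   ]), array([0.4703, 0.1449, 0.0502]), array([ 0.4399, -0.0279,  0.0502]), np.float64(0.1754)) [0.04794627 0.05029529 0.05213055]
 cheeks 83 (array([0.4513, 0.047 , 0.0437]), array([-0.17 , -0.985, -0.005]), array([0.466 , 0.1323, 0.0441]), array([ 0.4385, -0.0271,  0.0433]), np.float64(0.1618))
bar top 396 (array([0.4554, 0.0619, 0.0495]), array([-0.175, -0.985, -0.002]), array([0.4711, 0.1499, 0.0497]), array([ 0.4397, -0.0265,  0.0493]), np.float64(0.1791)) [0.04609738 0.04957143 0.05278025]
 cheeks 93 (array([0.4553, 0.0601, 0.0476]), array([-0.177, -0.984, -0.003]), array([0.4677, 0.1292, 0.0478]), array([ 0.4416, -0.0158,  0.0474]), np.float64(0.1474))
((276.72265625, 253.479248046875), (68.80105590820312, 17.63027000427246), 10.61965560913086) [array([0.448, 0.142, 0.008]), array([0.49 , 0.135, 0.008]), array([ 0.461, -0.028,  0.008]), array([ 0.42 , -0.02 ,  0.008])]
long 662 (array([ 0.322 , -0.1464,  0.0138]), array([-0.626, -0.779,  0.001]), array([ 0.3945, -0.0562,  0.0137]), array([ 0.25  , -0.236 
[... 1181 characters left out ...]
ate ((0.6506458520889282, -0.18485799431800842), (0.11119372397661209, 0.28401798009872437), 86.391357421875) [[0.5049999952316284, -0.23100000619888306], [0.7889999747276306, -0.24899999797344208], [0.7960000038146973, -0.1379999965429306], [0.5120000243186951, -0.11999999731779099]] 0.06016708570851693
jar [0.58752977 0.02317078 0.08490829] [ 0.56269666 -0.00172827  0.07007042] [0.61275177 0.04833794 0.09136989]
stand ((0.6901383399963379, 0.2947648763656616), (0.21289949119091034, 0.2705116868019104), 30.217008590698242) [[0.5299999713897705, 0.3580000102519989], [0.6660000085830688, 0.12399999797344208], [0.8500000238418579, 0.23100000619888306], [0.7139999866485596, 0.4650000035762787]]
```

The top view shows two steel bars. One lies on the black rest at (238,246)-(312,262) and measures 179 mm. The other lies on the bench at (327,281)-(396,341) and measures 230 mm. The first is the right one: its length fits and its rest is black, not orange. The round key is the leftmost, at side (256,171) and top (172,203), and the square set-up key is at the right end. The eye screw is at top (380,210).

```bash
cat >> h.py <<'E'
def go(x,y,z,head=None):
    "grasp-point target & heading (deg) of tool x -> row values"
    s=telemetry.observe(); p=np.array(s['tool_pos']); R=Ro.from_euler('xyz',s['tool_rot']).as_matrix()
    d=R.T@(np.array([x,y,z+.159])-p)*1000; h=np.degrees(np.arctan2(R[1,0],R[0,0]))
    r=0 if head is None else np.radians((h-head+180)%360-180)
    print('rows',d.round(1),'roll',round(r,3),'grasp now',(p+R[:,2]*.159).round(4),'head',round(h,2),'t',round(s['time'],2),'op',round(s['opening'],4),'F',np.round(s['contact_force'],1))
E
python3 - <<'E'
from h import *
go(.4524,.0467,.12,79.9)
E
```

```text
rows [-412.6 -333.2  125.5] roll 1.415 grasp now [0.1709 0.4961 0.2451] head 160.99 t 0.1 op 0.0919 F [ 0.5 -0.1  0.1]
```

```bash
python3 -m crank '[[0.2,-413,-333,60,1.415],[0.2,-413,-333,60,1.415],[0.2,-413,-333,60,1.415],[0.2,-413,-333,60,1.415],[0.2,-413,-333,60,1.415],[0.2,-413,-333,60,1.415],[0.2,-413,-333,60,1.415],[0.2,-413,-333,60,1.415],[0.2,-413,-333,100,1.415],[0.2,-413,-333,125,1.415],[0.2,-413,-333,125,1.415],[0.2,-413,-333,125,1.415]]' 50
python3 -c "
from h import *
go(.4524,.0467,.12,79.9)"
```

```text
time: 1.1
tool_pos: [0.4288, 0.0844, 0.3008]
tool_rot: [3.141, -0.0, 1.388]
contact_force: [0.4, 0.9, 0.2]
opening: 0.0551
grip_force: 0.0
rows [-32.8  30.1  21.8] roll -0.007 grasp now [0.4289 0.0845 0.1418] head 79.52 t 1.1 op 0.0551 F [0.4 0.9 0.2]
```

```bash
python3 -m crank '[[0.2,-33,30,22,-0.007],[0.2,-33,30,22,-0.007],[0.2,-33,30,22,-0.007]]'
python3 - <<'E'
from h import *
go(.4524,.0467,.0445,79.9)
E
```

```text
time: 1.35
tool_pos: [0.4527, 0.0467, 0.2781]
tool_rot: [-3.139, 0.0, 1.398]
contact_force: [-0.5, 0.4, 0.3]
opening: 0.055
grip_force: 0.0
rows [-0.  -0.  74.6] roll 0.003 grasp now [0.4522 0.0467 0.1191] head 80.09 t 1.35 op 0.055 F [-0.5  0.4  0.3]
```

Directly over the bar; now go down, grip and lift.

```bash
python3 -m crank '[[0.2,0,0,40,0.003],[0.2,0,0,65,0.003],[0.2,0,0,75,0.003],[0.2,0,0,75,0.003],[-1,0,0,75,0.003],[-1,0,0,75,0.003],[-1,0,0,75,0.003],[-1,0,0,75,0.003],[-1,0,0,75,0.003]]' 50
python3 -m crank '[[-1,0,0,-20,0],[-1,0,0,-60,0],[-1,0,0,-100,0],[-1,0,0,-110,0],[-1,0,0,-110,0]]'
python3 - <<'E'
from h import *
im,d=vision.read_camera('top'); cv2.imwrite('pics/t1.png',im[:,:,::-1])
im2,d2=vision.read_camera('side'); 
np.savez('t1.npz',im=im,d=d,im2=im2,d2=d2)
print(telemetry.observe()['grip_force'])
h=Ro
# long thin bar: top points at right height
P=cloud('top',d); 
s=telemetry.observe(); g=s['tool_pos']-np.array([0,0,.159])
for n,dd in(('top',d),('side',d2)):
    P=cloud(n,dd); m=(dd>0)&(abs(P[...,2]-g[2])<.015)&(np.hypot(P[...,0]-g[0],P[...,1]-g[1])<.13)&(np.hypot(P[...,0]-g[0],P[...,1]-g[1])>.03)
    q=P[m]; u=np.array([np.cos(np.radians(80)),np.sin(np.radians(80))]); r=(q-g)[:,:2]; q=q[abs(r@[-u[1],u[0]])<.012]; sa=(q-g)[:,:2]@u
    for lo,hi in((-.13,-.03),(.03,.13)):
        k=(sa>lo)&(sa<hi); print(n,k.sum(),q[k].mean(0).round(4),sa[k].min().round(4),sa[k].max().round(4)) if k.any() else None
go(.554,-.179-.11,.12,86.8)
E
```

```text
time: 2.1
tool_pos: [0.4523, 0.0488, 0.2054]
tool_rot: [3.14, -0.0, 1.399]
contact_force: [-0.4, -0.4, 0.5]
opening: 0.0262
grip_force: 0.0
time: 2.52
tool_pos: [0.4528, 0.0486, 0.3183]
tool_rot: [3.134, -0.001, 1.399]
contact_force: [1.1, 0.1, 0.4]
opening: 0.0003
grip_force: 0.0
0.0
rows [-315.1  158.5   35.8] roll -0.116 grasp now [0.4519 0.0486 0.1558] head 80.14 t 2.62 op 0.0003 F [-1.5  0.3 -0.5]
```

The fingers were still closing when I lifted. I'll open, go down again and wait longer this time.

```bash
python3 -m crank '[[0.2,0,0,0,0],[0.2,0,0,0,0],[0.2,0,0,0,0],[0.2,0,0,0,0],[0.2,0,0,0,0],[0.2,0,0,0,0],[0.2,0,0,0,0]]' 50
python3 - <<'E'
from h import *
d=vision.read_camera('side')[1]; P=cloud('side',d)
m=(d>0)&(P[...,2]>.04)&(P[...,2]<.056); q=P[m]; q=q[(abs(q[:,0]-.455)<.03)&(q[:,1]>-.06)&(q[:,1]<.18)]
c=q.mean(0); u=np.linalg.svd(q-c)[2][0]; s=(q-c)@u; print(len(q),c,u,c+u*s.min(),c+u*s.max())
go(.4524,.0467,.0445,79.9)
E
```

```text
time: 3.2
tool_pos: [0.4521, 0.0486, 0.3144]
tool_rot: [-3.141, -0.0, 1.399]
contact_force: [-1.1, 0.4, -0.3]
opening: 0.0427
grip_force: 0.0
232 [0.4531349  0.0500667  0.04903643] [-0.16986982 -0.98545979 -0.00363926] [0.46926596 0.14364724 0.04938202] [ 0.43959637 -0.0284739   0.04874639]
rows [ -1.8   0.6 111. ] roll 0.004 grasp now [0.4521 0.0486 0.1555] head 80.15 t 3.25 op 0.0464 F [ 0.1 -0.6  0.7]
```

```bash
python3 -m crank '[[0.2,-2,0,40,0.003],[0.2,-2,0,80,0.003],[0.2,-2,0,105,0.003],[0.2,-2,0,111,0.003],[-1,-2,0,111,0.003],[-1,-2,0,111,0.003],[-1,-2,0,111,0.003],[-1,-2,0,111,0.003],[-1,-2,0,111,0.003],[-1,-2,0,111,0.003],[-1,-2,0,111,0.003],[-1,-2,0,111,0.003]]' 50
python3 -m crank '[[-1,0,0,0,0],[-1,0,0,0,0],[-1,0,0,0,0]]'
```

```text
time: 4.25
tool_pos: [0.4522, 0.0466, 0.2041]
tool_rot: [3.139, -0.0, 1.396]
contact_force: [1.8, -0.1, 3.4]
opening: 0.0105
grip_force: 50.0
time: 4.5
tool_pos: [0.4523, 0.0466, 0.2041]
tool_rot: [3.14, -0.0, 1.396]
contact_force: [0.7, 0.0, 5.6]
opening: 0.0106
grip_force: 50.0
```

```bash
python3 -m crank '[[-1,0,0,-30,0],[-1,0,0,-70,0],[-1,0,0,-110,0],[-1,0,0,-130,0],[-1,0,0,-130,0],[-1,0,0,-130,0]]'
python3 - <<'E'
from h import *
go(.5465,-.314,.17,86.8)
E
```

```text
time: 5.0
tool_pos: [0.4514, 0.0467, 0.3337]
tool_rot: [3.141, -0.0, 1.396]
contact_force: [-0.1, -0.6, -2.4]
opening: 0.0107
grip_force: 50.0
rows [-338.6  156.5    4.7] roll -0.119 grasp now [0.4514 0.0467 0.1747] head 79.98 t 5.0 op 0.0107 F [-0.1 -0.6 -2.4]
```

```bash
python3 -m crank '[[-1,-28,13,0,-0.01],[-1,-60,28,0,-0.02],[-1,-95,44,0,-0.03],[-1,-130,60,0,-0.04],[-1,-165,76,0,-0.06],[-1,-200,92,0,-0.08],[-1,-235,108,0,-0.1],[-1,-270,125,0,-0.119],[-1,-305,141,0,-0.119],[-1,-330,152,4,-0.119],[-1,-338,156,5,-0.119],[-1,-338,156,5,-0.119]]'
cat > barfind.py <<'E'
from h import *
def barpose(save=None,L=(-.1,.13)):
    s=telemetry.observe(); g=np.array(s['tool_pos'])-[0,0,.159]; h=s['tool_rot'][2]; u=np.array([np.cos(h),np.sin(h)]); n_=np.array([-u[1],u[0]])
    for n in('top','side'):
        im,d=vision.read_camera(n); P=cloud(n,d); q=P-g; a=q[...,:2]@u; b=q[...,:2]@n_
        m=(d>0)&(abs(q[...,2])<.02)&(abs(b)<.016)&(abs(a)>.028)&(a>L[0])&(a<L[1])
        if save: cv2.imwrite(f'pics/{save}_{n}.png',im[:,:,::-1])
        for lo,hi in((-.13,0),(0,.13)):
            k=m&(a>lo)&(a<hi)
            if k.sum()>5:
                A=np.c_[a[k],np.ones(k.sum())]; fb=np.linalg.lstsq(A,b[k],rcond=None)[0]; fz=np.linalg.lstsq(A,q[...,2][k],rcond=None)[0]
                print(n,k.sum(),'a',a[k].min().round(4),a[k].max().round(4),'b mean',b[k].mean().round(4),'slope',fb[0].round(3),'z mean',q[...,2][k].mean().round(4),'slope',fz[0].round(3))
        yield n,im,d,P
E
python3 - <<'E'
from barfind import *
for x in barpose('b1'): pass
go(.5465,-.314,.096,86.8)
E
```

```text
time: 6.0
tool_pos: [0.5459, -0.3153, 0.3245]
tool_rot: [-3.137, -0.003, 1.512]
contact_force: [-0.4, 0.2, -2.7]
opening: 0.0103
grip_force: 50.0
top 205 a 0.0282 0.1053 b mean 0.0011 slope -0.001 z mean 0.0041 slope -0.005
side 112 a -0.0728 -0.0282 b mean 0.0026 slope 0.031 z mean 0.0038 slope 0.024
rows [-1.6  0.8 71.1] roll -0.0 grasp now [ 0.5455 -0.312   0.1672] head 86.78 t 6.1 op 0.0106 F [-0.1  0.2 -1.6]
```

```bash
python3 -m crank '[[-1,-1,1,35,0],[-1,-1,1,65,0],[-1,-1,1,71,0],[-1,-1,1,71,0],[-1,-1,1,71,0]]'
python3 - <<'E'
from barfind import *
o=[]
for n,im,d,P in barpose('b2',L=(-.1,.107)):
    m=(d>0)&(abs(P[...,0]-.554)<.026)&(abs(P[...,1]+.179)<.014)&(P[...,2]>.075)&(P[...,2]<.125); q=P[m]
    print('eye',n,m.sum(),q.mean(0).round(4),np.percentile(q,[3,97],axis=0).round(4))
    r=cv2.minAreaRect(q[:,:2].astype(np.float32)); print(r)
    c=proj(n,[.554,-.215,.096]); x,y=c.astype(int); o.append(cv2.resize(im[max(0,y-30):y+30,x-40:x+40,::-1],(400,300),interpolation=cv2.INTER_CUBIC)); print(x,y)
cv2.imwrite('pics/c2.png',np.hstack(o))
go(.554-.057*.056,-.179-.057,.096,86.8)
E
```

```text
time: 6.52
tool_pos: [0.5478, -0.3135, 0.2585]
tool_rot: [3.141, -0.0, 1.516]
contact_force: [0.0, 0.0, -1.6]
opening: 0.0104
grip_force: 50.0
top 183 a 0.0281 0.1052 b mean 0.0003 slope 0.003 z mean 0.004 slope 0.0
eye top 148 [ 0.5527 -0.1775  0.1071] [[ 0.5347 -0.1858  0.0843]
 [ 0.5713 -0.1715  0.1181]]
((0.552895724773407, -0.1788950115442276), (0.014978544786572456, 0.038098547607660294), 88.74357604980469)
396 210
side 112 a -0.0745 -0.0284 b mean 0.0009 slope 0.019 z mean 0.0044 slope 0.001
eye side 170 [ 0.5511 -0.1828  0.0996] [[ 0.5352 -0.1879  0.0789]
 [ 0.5701 -0.1738  0.1167]]
((0.5546708703041077, -0.1809149831533432), (0.01629471965134144, 0.040951527655124664), 87.82217407226562)
372 235
rows [78.2 -1.6  4.7] roll 0.001 grasp now [ 0.5485 -0.3145  0.1008] head 86.83 t 6.62 op 0.0103 F [ 0.1 -0.1 -2.5]
```

View pics/c2.png

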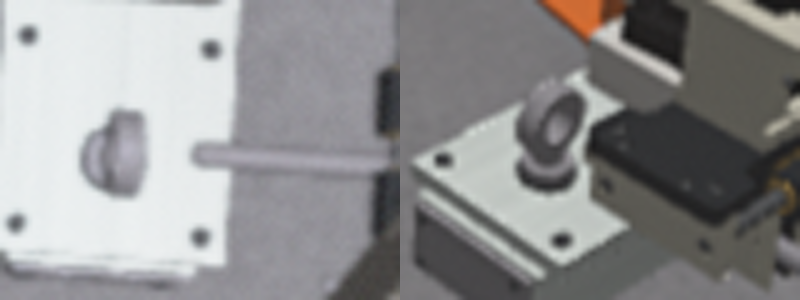

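```bash
python3 -m crank '[[-1,0,-1,3,0],[-1,0,-1,3,0],[-1,10,-1,3,0],[-1,20,-1,3,0],[-1,30,-1,3,0],[-1,40,-1,3,0],[-1,40,-1,3,0]]'
python3 - <<'E'
from barfind import *
for n,im,d,P in barpose('b3',L=(-.1,.08)): pass
go(.5535-.057*.056,-.179-.057,.0965,86.8)
E
```

```text
time: 7.2
tool_pos: [0.5489, -0.2718, 0.2546]
tool_rot: [-3.141, -0.001, 1.517]
contact_force: [0.6, -0.5, -2.1]
opening: 0.0104
grip_force: 50.0
top 118 a 0.029 0.0793 b mean 0.0006 slope 0.002 z mean 0.0044 slope -0.001
side 104 a -0.0766 -0.0288 b mean 0.0016 slope 0.015 z mean 0.0035 slope 0.001
rows [37.7 -0.7 -0.8] roll 0.001 grasp now [ 0.549  -0.2737  0.0957] head 86.87 t 7.3 op 0.0104 F [ 0.6  0.4 -1.4]
```

```bash
python3 -m crank '[[-1,10,-0.5,0,0],[-1,20,-0.5,0,0],[-1,30,-0.5,-0.5,0],[-1,37,-0.5,-0.5,0],[-1,37,-0.5,-0.5,0],[-1,37,-0.5,-0.5,0]]'
python3 - <<'E'
from barfind import *
o=[]
for n,im,d,P in barpose(None,L=(-.1,.107)):
    c=proj(n,[.554,-.179,.096]); x,y=c.astype(int); o.append(cv2.resize(im[max(0,y-30):y+30,x-40:x+40,::-1],(400,300),interpolation=cv2.INTER_CUBIC))
cv2.imwrite('pics/c3.png',np.hstack(o))
go(.5535-.057*.056,-.179-.057,.0965,86.8)
E
```

```text
time: 7.8
tool_pos: [0.5504, -0.2369, 0.2552]
tool_rot: [3.141, 0.0, 1.516]
contact_force: [0.4, -0.4, -1.0]
opening: 0.011
grip_force: 50.0
top 239 a 0.0284 0.1048 b mean 0.0004 slope -0.006 z mean 0.0077 slope -0.09
side 96 a -0.0753 -0.0282 b mean 0.0019 slope 0.01 z mean 0.0036 slope 0.01
rows [ 1.6 -0.1 -0.4] roll -0.0 grasp now [ 0.5504 -0.2376  0.0961] head 86.8 t 7.9 op 0.0103 F [ 0.1 -0.2 -1.1]
```

View pics/c3.png

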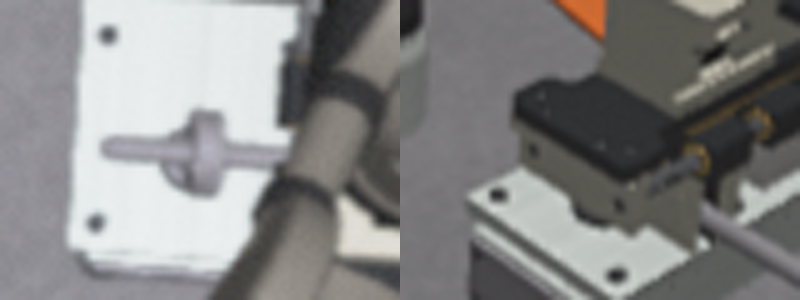

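```bash
python3 -m crank '[[-1,0.3,-5.7,0,0.1],[-1,1.1,-11.4,0,0.2],[-1,2.6,-17,0,0.3],[-1,4.5,-22.4,0,0.4],[-1,7,-27.6,0,0.5],[-1,10,-32.5,0,0.6],[-1,13.5,-37,0,0.7],[-1,17.4,-41.2,0,0.8],[-1,21.7,-45,0,0.9],[-1,21.7,-45,0,0.9]]'
cat > eye.py <<'E'
from barfind import *
for n,im,d,P in barpose('r',L=(-.1,.107)):
    m=(d>0)&(np.hypot(P[...,0]-.5535,P[...,1]+.179)<.024)&(P[...,2]>.103)&(P[...,2]<.125); q=P[m]
    if len(q)>15:
        r=cv2.minAreaRect(q[:,:2].astype(np.float32)); c=q[:,:2].mean(0); u=np.linalg.svd(q[:,:2]-c)[2][0]; print('eye',n,m.sum(),r,'ring dir',np.degrees(np.arctan2(u[1],u[0]))%180)
s=telemetry.observe(); print('torque',np.round(s['torque'],2)); go(.5535,-.179,.0965,0)
E
python3 eye.py
```

```text
time: 8.73
tool_pos: [0.5062, -0.2138, 0.2553]
tool_rot: [3.14, 0.0, 0.611]
contact_force: [-1.4, -4.2, -2.5]
opening: 0.0105
grip_force: 50.0
top 49 a -0.0737 -0.0488 b mean 0.0004 slope -0.077 z mean 0.0047 slope 0.024
top 219 a 0.0341 0.1044 b mean 0.0015 slope -0.116 z mean 0.0077 slope -0.102
eye top 110 ((0.5534233450889587, -0.17834478616714478), (0.03591586649417877, 0.023353636264801025), 10.341353416442871) ring dir 174.28871028838017
side 76 a -0.074 -0.0284 b mean -0.0022 slope -0.009 z mean 0.0045 slope 0.05
side 40 a 0.0289 0.056 b mean 0.0006 slope 0.128 z mean 0.0104 slope 0.537
eye side 24 ((0.5430948734283447, -0.18739625811576843), (0.020416315644979477, 0.012867189012467861), 39.49870681762695) ring dir 36.02514270417058
torque [-0.67  0.39 -0.03]
rows [58.6 -1.4 -0.3] roll 0.618 grasp now [ 0.5066 -0.2143  0.0963] head 35.38 t 8.83 op 0.01 F [-1.6 -3.4 -1.8]
```

```bash
python3 -m crank '[[-1,0.3,-5.8,0,0.1],[-1,1.1,-11.5,0,0.2],[-1,2.6,-17.2,0,0.3],[-1,3.6,-20,0,0.35],[-1,3.6,-20,0,0.35]]'
python3 eye.py
```

```text
time: 9.25
tool_pos: [0.4976, -0.1954, 0.255]
tool_rot: [3.141, 0.001, 0.265]
contact_force: [-3.8, -5.5, -0.8]
opening: 0.0103
grip_force: 50.0
top 75 a -0.0728 -0.0396 b mean 0.0008 slope -0.047 z mean 0.0043 slope 0.07
top 128 a 0.0458 0.1049 b mean 0.002 slope -0.241 z mean 0.0059 slope -0.144
eye top 46 ((0.5569201707839966, -0.17195001244544983), (0.010865475982427597, 0.036734193563461304), 60.229148864746094) ring dir 154.362467437817
side 79 a -0.0734 -0.0288 b mean -0.0027 slope -0.038 z mean 0.0037 slope 0.045
side 6 a 0.0591 0.0693 b mean -0.0123 slope -0.781 z mean -0.0063 slope 1.996
torque [-0.78  0.78 -0.09]
rows [58.3 -1.2 -0.6] roll 0.268 grasp now [ 0.4974 -0.1957  0.096 ] head 15.33 t 9.35 op 0.0104 F [-3.6 -4.4 -0.8]
```

```bash
python3 -m crank '[[-1,0,-2.9,0,0.05],[-1,0.3,-5.8,0,0.1],[-1,0.3,-5.8,0,0.1]]'; python3 -m crank '[[-1,0,-2.9,0,0.05],[-1,0.1,-4,0,0.07],[-1,0.1,-4,0,0.07]]'
python3 eye.py
```

```text
time: 9.6
tool_pos: [0.4963, -0.1897, 0.2549]
tool_rot: [3.141, 0.002, 0.165]
contact_force: [-4.2, -5.2, -1.4]
opening: 0.0106
grip_force: 50.0
time: 9.85
tool_pos: [0.4957, -0.1859, 0.2549]
tool_rot: [3.141, 0.002, 0.096]
contact_force: [-4.3, -4.2, -0.8]
opening: 0.0105
grip_force: 50.0
top 88 a -0.0735 -0.0379 b mean 0.0007 slope -0.019 z mean 0.0038 slope 0.001
top 59 a 0.0751 0.1042 b mean 0.0002 slope -0.116 z mean 0.0042 slope 0.059
side 82 a -0.0734 -0.0287 b mean -0.003 slope -0.038 z mean 0.0035 slope 0.035
side 25 a 0.0496 0.0656 b mean -0.0073 slope -0.506 z mean -0.0066 slope 0.576
torque [-0.72  0.83 -0.15]
rows [58.2 -1.3 -0.7] roll 0.098 grasp now [ 0.4954 -0.186   0.0959] head 5.59 t 9.95 op 0.0104 F [-4.  -4.6 -1.1]
```

```bash
for i in 1 2; do python3 -m crank '[[-1,0,-2.9,0,0.05],[-1,0.1,-4,0,0.07],[-1,0.1,-4,0,0.07]]' | egrep 'rot|force:|pos'; done
python3 eye.py
python3 - <<'E'
import cv2,numpy as np
from h import *
o=[]
for n in('top','side'):
    im=cv2.imread(f'pics/r_{n}.png'); x,y=proj(n,[.554,-.179,.096]).astype(int); o.append(cv2.resize(im[max(0,y-30):y+30,x-40:x+40],(400,300),interpolation=cv2.INTER_CUBIC))
cv2.imwrite('pics/c4.png',np.hstack(o))
E
```

```text
tool_pos: [0.4954, -0.1818, 0.2549]
tool_rot: [3.142, 0.002, 0.026]
contact_force: [-4.5, -3.7, -0.6]
grip_force: 50.0
tool_pos: [0.4953, -0.1777, 0.2548]
tool_rot: [3.142, 0.002, -0.043]
contact_force: [-4.4, -4.0, -0.9]
grip_force: 50.0
top 85 a -0.0729 -0.0304 b mean 0.0006 slope -0.015 z mean 0.0046 slope 0.002
top 28 a 0.0884 0.1042 b mean 0.0007 slope -0.237 z mean 0.0045 slope 0.153
side 84 a -0.0733 -0.031 b mean -0.0031 slope -0.036 z mean 0.0032 slope 0.023
side 8 a 0.0384 0.0565 b mean -0.0033 slope 0.166 z mean -0.0022 slope -1.226
torque [-0.64  0.84 -0.14]
rows [58.1 -1.3 -0.8] roll -0.042 grasp now [ 0.495  -0.1778  0.0958] head -2.43 t 10.55 op 0.0103 F [-5.4 -3.6 -1. ]
```

View pics/c4.png

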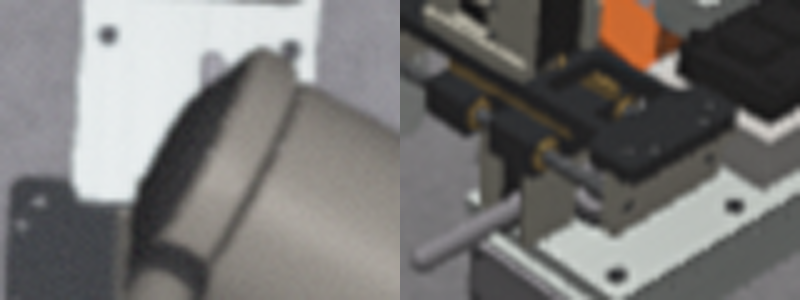

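```bash
for i in 1 2 3; do python3 -m crank '[[-1,0,-2.9,0,0.05],[-1,0.1,-4,0,0.07],[-1,0.1,-4,0,0.07]]' | egrep 'rot|force:|pos'; done; python3 -c "
from h import *
print(telemetry.observe()['torque']);go(.5535,-.179,.0965,0)"
```

```text
tool_pos: [0.4956, -0.1737, 0.2548]
tool_rot: [3.142, 0.003, -0.114]
contact_force: [-4.3, -4.6, -0.4]
grip_force: 50.0
tool_pos: [0.4961, -0.1701, 0.2548]
tool_rot: [3.14, 0.003, -0.183]
contact_force: [-6.3, -6.6, -0.6]
grip_force: 50.0
tool_pos: [0.4967, -0.1668, 0.2549]
tool_rot: [3.139, 0.003, -0.253]
contact_force: [-7.1, -10.8, 0.7]
grip_force: 50.1
[-1.56314732  1.39083061  0.12077312]
rows [58.  -2.4 -0.8] roll -0.253 grasp now [ 0.4962 -0.1671  0.0959] head -14.47 t 11.3 op 0.0108 F [ -7.1 -10.8   0.7]
```

```bash
for i in 1 2; do python3 -m crank '[[-1,0,-2.9,0,0.05],[-1,0.1,-4,0,0.07],[-1,0.1,-4,0,0.07]]' | egrep 'rot|force:|pos'; done; python3 eye.py
```

```text
tool_pos: [0.4975, -0.1638, 0.2549]
tool_rot: [3.136, 0.003, -0.322]
contact_force: [-10.8, -15.4, 0.5]
grip_force: 50.5
tool_pos: [0.4983, -0.1612, 0.2548]
tool_rot: [3.133, 0.003, -0.391]
contact_force: [-13.9, -23.6, -0.1]
grip_force: 51.5
top 105 a -0.0735 -0.0286 b mean -0.0046 slope 0.056 z mean 0.0043 slope -0.002
top 6 a 0.0979 0.1042 b mean 0.0047 slope 0.396 z mean 0.0051 slope -0.734
side 86 a -0.072 -0.0282 b mean -0.0083 slope 0.043 z mean 0.0032 slope 0.023
side 10 a 0.0962 0.1039 b mean 0.0009 slope 0.335 z mean 0.0028 slope -0.126
torque [-3.57  2.44  0.65]
rows [57.8 -4.6 -0.9] roll -0.39 grasp now [ 0.4974 -0.1623  0.0959] head -22.34 t 11.9 op 0.0107 F [-14.4 -22.5   0.4]
```

The force climbed from 5 N to 27 N, so the screw is against its stop. Next I'll swing the bar back into line with the hole.

```bash
python3 -m crank '[[-1,0.3,5.7,0,-0.1],[-1,1.1,11.4,0,-0.2],[-1,2.6,17,0,-0.3],[-1,4.5,22.4,0,-0.4],[-1,7,27.6,0,-0.5],[-1,10,32.5,0,-0.6],[-1,13.5,37,0,-0.7],[-1,17.4,41.2,0,-0.8],[-1,21.7,45,0,-0.9],[-1,21.7,45,0,-0.9]]'
python3 eye.py; python3 -c "
from h import *
go(.5535-.0575*.838,-.179-.0575*.545,.0965,33)"
```

```text
time: 12.73
tool_pos: [0.5032, -0.2086, 0.255]
tool_rot: [3.141, -0.001, 0.51]
contact_force: [0.1, 0.5, -0.6]
opening: 0.0109
grip_force: 50.0
top 58 a -0.0741 -0.046 b mean 0.0003 slope -0.083 z mean 0.0047 slope 0.076
top 185 a 0.0358 0.1048 b mean 0.0011 slope -0.047 z mean 0.0086 slope -0.18
eye top 112 ((0.5541825294494629, -0.1773214191198349), (0.02939976379275322, 0.03652679920196533), 74.99057006835938) ring dir 131.6994575554918
side 76 a -0.0735 -0.0283 b mean -0.0011 slope -0.008 z mean 0.0045 slope 0.047
side 21 a 0.0321 0.0607 b mean 0.0088 slope 0.24 z mean 0.0072 slope 0.61
torque [-0.07  0.16  0.02]
rows [58.3 -0.7 -0.7] roll 0.503 grasp now [ 0.5027 -0.2076  0.0958] head 28.81 t 12.83 op 0.0105 F [ 0.2  0.2 -2.6]
rows [ 1.   3.5 -0.7] roll -0.073 grasp now [ 0.5027 -0.2076  0.0958] head 28.81 t 12.83 op 0.0105 F [ 0.2  0.2 -2.6]
```

Run:
```python
from h import *
im,d=vision.read_camera('top'); P=cloud('top',d)
for zl in(.106,.108,.11):
    m=(d>0)&(np.hypot(P[...,0]-.5535,P[...,1]+.179)<.026)&(P[...,2]>zl)&(P[...,2]<.125); q=P[m][:,:2]
    c=q.mean(0); s,u=np.linalg.svd(q-c)[1:]; print(m.sum(),c,np.degrees(np.arctan2(u[0][1],u[0][0]))%180,s)
    f=np.load('top0.npz'); P0=cloud('top',f['d']); m=(np.hypot(P0[...,0]-.5535,P0[...,1]+.179)<.026)&(P0[...,2]>zl)&(P0[...,2]<.125); q=P0[m][:,:2]
    c=q.mean(0); s,u=np.linalg.svd(q-c)[1:]; print(' start',m.sum(),c,np.degrees(np.arctan2(u[0][1],u[0][0]))%180,s)
```

```text
91 [ 0.55268879 -0.17693649] 129.57559542287598 [0.0887168  0.03777752]
 start 103 [ 0.55354679 -0.17883907] 177.3945258019776 [0.10142691 0.04391421]
86 [ 0.55238252 -0.17681285] 128.41356295927864 [0.08082258 0.03673391]
 start 96 [ 0.55362058 -0.17872913] 177.45221385838525 [0.09161047 0.04199926]
70 [ 0.55286069 -0.1777039 ] 126.47077142778782 [0.06184143 0.03222653]
 start 83 [ 0.55361784 -0.17889841] 176.1355538292697 [0.07388735 0.03929819]
```

```bash
python3 -m crank '[[-1,0.5,2,0,-0.05],[-1,1,3.5,0,-0.08],[-1,-10,3.5,0,-0.08],[-1,-22,3.5,0,-0.08],[-1,-36,3.5,0,-0.08],[-1,-52,3.5,0,-0.08],[-1,-70,3.5,0,-0.08],[-1,-90,3.5,0,-0.08],[-1,-90,3.5,0,-0.08]]'
python3 eye.py;  python3 -c "
from h import *
go(.4515,.0426,.14,80)"
```

```text
time: 13.63
tool_pos: [0.4222, -0.2555, 0.2549]
tool_rot: [-3.14, 0.002, 0.581]
contact_force: [0.7, 0.4, -1.8]
opening: 0.0104
grip_force: 50.0
top 15 a -0.0734 -0.0649 b mean 0.001 slope -0.408 z mean 0.0059 slope 0.248
top 182 a 0.0302 0.1047 b mean 0.0007 slope 0.001 z mean 0.0038 slope 0.003
eye top 104 ((0.5534034371376038, -0.1782585084438324), (0.013759283348917961, 0.03782562166452408), 36.635780334472656) ring dir 126.48849496640041
side 95 a -0.0728 -0.0296 b mean -0.0017 slope -0.014 z mean 0.0045 slope 0.062
side 15 a 0.0289 0.0672 b mean 0.0012 slope 0.024 z mean 0.0046 slope -0.004
eye side 42 ((0.5592334866523743, -0.1876225471496582), (0.012510597705841064, 0.01991743966937065), 49.53008270263672) ring dir 157.94613658455359
torque [-0.13  0.13  0.01]
rows [149.6   7.5  -0.2] roll 0.582 grasp now [ 0.4244 -0.2548  0.0962] head 33.32 t 13.73 op 0.0105 F [ 0.3  0.9 -1.6]
rows [ 186.1 -233.7  -43.7] roll -0.815 grasp now [ 0.4244 -0.2548  0.0962] head 33.32 t 13.73 op 0.0105 F [ 0.3  0.9 -1.6]
```

```bash
python3 -m crank '[[-1,0,0,-40,0],[-1,10,-15,-65,-0.05],[-1,35,-45,-65,-0.15],[-1,60,-75,-65,-0.25],[-1,85,-105,-65,-0.37],[-1,110,-137,-65,-0.49],[-1,135,-168,-65,-0.6],[-1,160,-200,-65,-0.7],[-1,180,-225,-65,-0.8],[-1,186,-234,-60,-0.815],[-1,186,-234,-44,-0.815],[-1,186,-234,-44,-0.815]]'
python3 -m crank '[[-1,0,0,0,0],[-1,0,0,0,0]]' >/dev/null
python3 - <<'E'
from barfind import *
for x in barpose(): pass
go(.4515,.0426,.0455,80)
E
```

```text
time: 14.73
tool_pos: [0.4507, 0.0445, 0.2972]
tool_rot: [-3.138, 0.0, 1.401]
contact_force: [-0.1, -0.0, -2.2]
opening: 0.0107
grip_force: 50.0
top 6 a -0.0416 -0.0397 b mean -0.0001 slope -5.359 z mean 0.0053 slope 0.533
side 62 a -0.077 -0.0295 b mean 0.0005 slope 0.031 z mean 0.0041 slope 0.043
side 16 a 0.0538 0.0994 b mean 0.0024 slope -0.043 z mean 0.0023 slope 0.035
rows [-0.3 -0.4 95.1] roll 0.002 grasp now [0.452  0.0429 0.1406] head 80.11 t 15.0 op 0.0105 F [ 0.3  0.2 -1.5]
```

```bash
python3 -m crank '[[-1,0,0,35,0],[-1,0,0,65,0],[-1,0,0,80,0],[-1,0,0,88,0],[-1,0,0,93,0],[-1,0,0,95,0],[-1,0,0,95,0]]'; python3 -c "
from h import *
go(.4515,.0426,.0450,80)"
```

```text
time: 15.58
tool_pos: [0.452, 0.0433, 0.2047]
tool_rot: [3.14, -0.0, 1.399]
contact_force: [-0.3, 0.0, -2.8]
opening: 0.0105
grip_force: 50.0
rows [-0.8 -0.4  0.7] roll 0.003 grasp now [0.4522 0.0433 0.0457] head 80.18 t 15.58 op 0.0105 F [-0.3  0.  -2.8]
```

```bash
python3 -m crank '[[-1,0,0,0.8,0],[-1,0,0,0.8,0],[-0.5,0,0,0.8,0],[-0.3,0,0,0.8,0],[0,0,0,0.8,0],[0,0,0,0.8,0],[0,0,0,0.8,0],[0,0,0,0.8,0],[0,0,0,0.8,0]]';python3 -m crank '[[0,0,0,-20,0],[0,0,0,-60,0],[0,0,0,-100,0],[0,0,0,-130,0],[0,0,0,-130,0]]'
python3 - <<'E'
from h import *
for n in('side','top'):
    im,d=vision.read_camera(n); P=cloud(n,d)
    q=P[(d>0)&(P[...,2]>.042)&(P[...,2]<.056)&(abs(P[...,0]-.455)<.03)&(P[...,1]>-.07)&(P[...,1]<.18)&(im.min(-1)>85)]
    c=q.mean(0); u=np.linalg.svd(q-c)[2][0]; s=(q-c)@u; print(n,len(q),c.round(4),u.round(3),(c+u*s.min()).round(4),(c+u*s.max()).round(4))
go(.45,.05,.2,80)
E
```

```text
time: 16.33
tool_pos: [0.4516, 0.0436, 0.2032]
tool_rot: [-3.142, -0.0, 1.4]
contact_force: [-0.4, -0.0, -0.3]
opening: 0.0457
grip_force: 0.0
time: 16.75
tool_pos: [0.4529, 0.0436, 0.3389]
tool_rot: [3.13, -0.001, 1.4]
contact_force: [1.4, 0.6, 0.4]
opening: 0.046
grip_force: 0.0
side 151 [0.4539 0.0519 0.05  ] [-0.174 -0.985 -0.   ] [0.47  0.143 0.05 ] [ 0.4395 -0.0299  0.05  ]
top 5 [0.4448 0.0058 0.0512] [-0.736 -0.004 -0.677] [0.4487 0.0058 0.0548] [0.4393 0.0058 0.0462]
rows [  6.1  -2.6 -24.8] roll 0.004 grasp now [0.452  0.0435 0.1752] head 80.2 t 16.85 op 0.046 F [ 0.3 -0.  -0.3]
```

Interface rows only turn the tool about its own axis, so I can't lean the gripper, and an upright one would hit the plate. The bar has been laid back in its rest, so step 3 is met. I'll borrow it as a push stick for the round key and then lay it back again.

```bash
python3 -c "
from h import *
go(.4597,.0876,.0445,80)"
```

```text
rows [4.470e+01 1.000e-01 1.307e+02] roll 0.004 grasp now [0.452  0.0435 0.1752] head 80.2 t 16.85 op 0.046 F [ 0.3 -0.  -0.3]
```

```bash
python3 -m crank '[[0,30,0,10,0.003],[0,44.5,0,50,0.003],[0,44.5,0,90,0.003],[0,44.5,0,120,0.003],[0,44.5,0,130.5,0.003],[0,44.5,0,130.5,0.003],[-1,44.5,0,130.5,0.003],[-1,44.5,0,130.5,0.003],[-1,44.5,0,130.5,0.003],[-1,44.5,0,130.5,0.003],[-1,44.5,0,130.5,0.003],[-1,44.5,0,130.5,0.003]]' 60
python3 -m crank '[[-1,0,0,0,0],[-1,0,0,0,0],[-1,0,0,0,0],[-1,0,0,0,0]]'
python3 -c "
from h import *
go(.4597,.0876,.0445,80)"
```

```text
time: 17.85
tool_pos: [0.4595, 0.0874, 0.2035]
tool_rot: [3.139, -0.0, 1.397]
contact_force: [2.1, -0.2, 0.6]
opening: 0.0107
grip_force: 58.9
time: 18.18
tool_pos: [0.4596, 0.0874, 0.2034]
tool_rot: [3.14, -0.0, 1.397]
contact_force: [0.4, -0.5, 6.9]
opening: 0.0101
grip_force: 60.0
rows [ 0.2  0.1 -0.1] roll 0.001 grasp now [0.4599 0.0874 0.0444] head 80.03 t 18.18 op 0.0101 F [ 0.4 -0.5  6.9]
```

```bash
python3 -m crank '[[-1,0,0,-30,0],[-1,0,0,-70,0],[-1,0,0,-105,0],[-1,0,0,-115,0],[-1,0,0,-115,0],[-1,0,0,-115,0]]'
python3 - <<'E'
from barfind import *
for x in barpose(L=(-.13,.1)): pass
go(.4640,.2325,.14,30.2)
E
```

```text
time: 18.68
tool_pos: [0.4587, 0.0875, 0.3174]
tool_rot: [-3.141, -0.0, 1.397]
contact_force: [-1.0, 0.7, -3.0]
opening: 0.0105
grip_force: 60.0
top 151 a -0.1182 -0.0638 b mean 0.0 slope -0.006 z mean 0.0043 slope 0.015
side 116 a -0.1205 -0.029 b mean 0.0017 slope 0.008 z mean 0.0025 slope 0.02
rows [143.9 -19.6  17.1] roll 0.87 grasp now [0.4579 0.0874 0.1571] head 80.03 t 18.78 op 0.0103 F [-0.2  0.1 -1.6]
```

```bash
python3 -m crank '[[-1,18,-2,0,0.1],[-1,36,-5,0,0.2],[-1,54,-7,0,0.3],[-1,72,-10,0,0.4],[-1,90,-12,0,0.5],[-1,108,-15,0,0.6],[-1,126,-17,5,0.7],[-1,140,-19,10,0.8],[-1,144,-20,17,0.87],[-1,144,-20,17,0.87],[-1,144,-20,17,0.87]]'
python3 - <<'E'
from barfind import *
o=[]
for n,im,d,P in barpose(L=(-.13,.1)):
    br=im.min(-1); m=(d>0)&(br>(120 if n=='side' else 150))&(P[...,2]>.05)&(P[...,2]<.1)&(P[...,0]>.54)&(P[...,0]<.66)&(P[...,1]>.16)&(P[...,1]<.32)
    k,l,st,ce=cv2.connectedComponentsWithStats(m.astype(np.uint8))
    for i in range(1,k):
        if st[i,4]>8: print('key',n,st[i,4],ce[i].round(1),P[l==i].mean(0).round(4),P[l==i].min(0).round(4),P[l==i].max(0).round(4))
    x,y=proj(n,[.56,.27,.09]).astype(int); o.append(cv2.resize(im[max(0,y-36):max(0,y-36)+72,x-48:x+48,::-1],(400,300),interpolation=cv2.INTER_CUBIC))
cv2.imwrite('pics/c5.png',np.hstack(o))
go(.5064,.2571,.0995,30.2)
E
```

```text
time: 19.7
tool_pos: [0.4639, 0.2327, 0.2989]
tool_rot: [-3.141, 0.004, 0.53]
contact_force: [-0.3, 0.0, -2.7]
opening: 0.0102
grip_force: 60.0
top 242 a -0.1186 -0.0331 b mean -0.0008 slope -0.003 z mean 0.0047 slope 0.012
key top 106 [218.2 175.8] [0.6309 0.1911 0.0704] [0.6175 0.1786 0.0603] [0.6445 0.2045 0.0804]
key top 46 [203.1 185.9] [0.606  0.2228 0.0798] [0.5952 0.2152 0.0694] [0.6169 0.2308 0.0896]
key top 137 [187.2 194.1] [0.587  0.2584 0.0773] [0.5718 0.2406 0.0656] [0.6031 0.2738 0.0882]
key top 86 [171.8 202.5] [0.5672 0.2917 0.0797] [0.5571 0.2802 0.0709] [0.5775 0.3026 0.0866]
side 95 a -0.1194 -0.0282 b mean -0.0045 slope -0.006 z mean 0.0044 slope 0.016
side 6 a 0.0436 0.0576 b mean -0.0067 slope 0.272 z mean 0.0028 slope -0.045
key side 38 [256.1 171.1] [0.5679 0.2919 0.0787] [0.5572 0.28   0.0725] [0.5871 0.3133 0.085 ]
key side 56 [266.9 173.4] [0.5871 0.258  0.0762] [0.5725 0.2412 0.0648] [0.607  0.2873 0.0874]
key side 20 [278.4 174.4] [0.6082 0.2237 0.078 ] [0.5979 0.2151 0.0682] [0.6248 0.2445 0.0876]
key side 47 [290.7 177.5] [0.6325 0.1903 0.0705] [0.6209 0.1761 0.0628] [0.6475 0.2084 0.0774]
rows [48.9 -0.3 41.6] roll 0.001 grasp now [0.4641 0.2322 0.1411] head 30.28 t 19.8 op 0.0102 F [ 0.6 -0.4 -2.6]
```

View pics/c5.png

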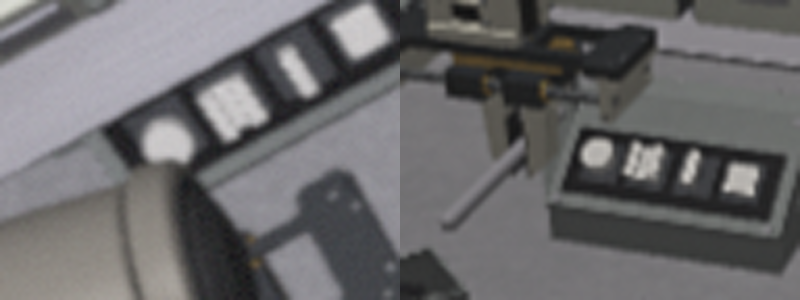

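```bash
python3 -m crank '[[-1,15,0,10,0],[-1,35,0,25,0],[-1,48,0,40,0],[-1,49,0,41.5,0],[-1,49,0,41.5,0]]'
python3 -m crank '[[-1,4,0,6,0],[-1,8.6,0,12.3,0],[-1,8.6,0,12.3,0],[-1,8.6,0,12.3,0]]'
python3 -m crank '[[-1,1.5,0,2,0],[-1,3,0,4.1,0],[-1,4.3,0,6.1,0],[-1,5.7,0,8.2,0],[-1,5.7,0,8.2,0]]'
python3 -c "
from h import *
go(.5064+.496*.030,.2571+.289*.030,.0995-.819*.03,30.2)"
```

```text
time: 20.22
tool_pos: [0.5068, 0.2568, 0.2583]
tool_rot: [-3.141, 0.002, 0.527]
contact_force: [-0.8, -0.4, -1.1]
opening: 0.0103
grip_force: 60.0
time: 20.55
tool_pos: [0.5141, 0.2616, 0.247]
tool_rot: [-3.141, 0.0, 0.527]
contact_force: [0.1, 0.3, -2.4]
opening: 0.0103
grip_force: 60.0
time: 20.97
tool_pos: [0.5191, 0.2645, 0.2387]
tool_rot: [-3.142, 0.0, 0.527]
contact_force: [-1.3, -1.0, 1.8]
opening: 0.0105
grip_force: 60.0
rows [2.5 0.  4.7] roll -0.0 grasp now [0.519  0.2645 0.0797] head 30.19 t 20.97 op 0.0105 F [-1.3 -1.   1.8]
```

```bash
for i in 1 2; do python3 -m crank '[[-1,1.4,0,2,0],[-1,2.9,0,4.1,0],[-1,2.9,0,4.1,0]]' | egrep 'pos|force:'; done
python3 - <<'E'
from barfind import *
for n,im,d,P in barpose(L=(-.13,.1)): pass
E
```

```text
tool_pos: [0.522, 0.2662, 0.2343]
contact_force: [0.1, 0.0, -0.6]
grip_force: 60.0
tool_pos: [0.524, 0.2674, 0.2299]
contact_force: [-3.1, -1.1, 0.3]
grip_force: 60.0
top 214 a -0.1188 -0.0293 b mean -0.0008 slope -0.004 z mean 0.0028 slope 0.038
side 80 a -0.1196 -0.0296 b mean -0.0041 slope -0.013 z mean 0.0023 slope 0.051
side 47 a 0.0409 0.0923 b mean -0.01 slope 0.026 z mean -0.0018 slope 0.539
```

```bash
for i in 1 2; do python3 -m crank '[[-1,1,0,1.5,0],[-1,1.7,0,2.5,0],[-1,1.7,0,2.5,0]]' | egrep 'pos|force:'; done
python3 - <<'E'
from barfind import *
for n,im,d,P in barpose('k',L=(-.13,.1)):
    br=im.min(-1); m=(d>0)&(br>(120 if n=='side' else 150))&(P[...,2]>.05)&(P[...,2]<.1)&(P[...,0]>.54)&(P[...,0]<.66)&(P[...,1]>.16)&(P[...,1]<.32)
    k,l,st,ce=cv2.connectedComponentsWithStats(m.astype(np.uint8))
    for i in range(1,k):
        if st[i,4]>8: print('key',n,st[i,4],ce[i].round(1),P[l==i].mean(0).round(4))
E
```

```text
tool_pos: [0.5246, 0.2678, 0.2278]
contact_force: [-7.9, -5.4, 4.9]
grip_force: 60.0
tool_pos: [0.5254, 0.2683, 0.2248]
contact_force: [-10.0, -6.7, 3.6]
grip_force: 60.0
top 214 a -0.1188 -0.0283 b mean -0.0006 slope -0.002 z mean -0.0029 slope 0.11
key top 113 [218.6 177.2] [0.6264 0.1885 0.0788]
key top 13 [200.5 182.2] [0.6137 0.2279 0.0848]
key top 93 [186.5 192.6] [0.5903 0.2596 0.0791]
side 87 a -0.1208 -0.0306 b mean -0.0039 slope -0.008 z mean -0.0039 slope 0.112
side 34 a 0.0359 0.0884 b mean -0.0117 slope 0.054 z mean 0.0028 slope 0.586
key side 20 [278.4 174.4] [0.6081 0.2237 0.0781]
key side 10 [259.  173.5] [0.5691 0.2776 0.0748]
key side 22 [265.2 174.9] [0.58   0.2583 0.0729]
key side 47 [289.7 176.1] [0.6276 0.1893 0.078 ]
```

```bash
python3 -m crank '[[-1,-2,0,-3,0],[-1,-6,0,-8.5,0],[-1,-12,0,-17,0],[-1,-20,0,-28,0],[-1,-40,0,-50,0],[-1,-60,0,-75,0],[-1,-60,0,-75,0]]'
python3 - <<'E'
from barfind import *
o=[]
for n,im,d,P in barpose('k2',L=(-.13,.1)):
    br=im.min(-1); m=(d>0)&(br>(120 if n=='side' else 150))&(P[...,2]>.05)&(P[...,2]<.1)&(P[...,0]>.54)&(P[...,0]<.66)&(P[...,1]>.16)&(P[...,1]<.32)
    k,l,st,ce=cv2.connectedComponentsWithStats(m.astype(np.uint8))
    for i in range(1,k):
        if st[i,4]>8: print('key',n,st[i,4],ce[i].round(1),P[l==i].mean(0).round(4))
go(.4591,.0842,.17,80)
E
```

```text
time: 22.75
tool_pos: [0.4738, 0.2383, 0.3053]
tool_rot: [3.14, -0.006, 0.527]
contact_force: [1.5, 1.5, -1.7]
opening: 0.0105
grip_force: 60.0
top 242 a -0.1178 -0.0304 b mean -0.001 slope -0.004 z mean -0.0 slope 0.073
key top 112 [218.7 177.2] [0.6264 0.1884 0.0787]
key top 47 [203.  185.8] [0.6063 0.2231 0.0794]
key top 135 [187.2 194.2] [0.5869 0.2585 0.0769]
key top 55 [172.7 200. ] [0.5737 0.2921 0.0718]
side 96 a -0.1163 -0.0287 b mean -0.0043 slope -0.021 z mean -0.003 slope 0.082
key side 56 [266.9 173.4] [0.5866 0.2573 0.0765]
key side 37 [256.7 172.6] [0.572  0.2951 0.0704]
key side 20 [278.4 174.4] [0.6085 0.2242 0.0777]
key side 47 [289.7 176.1] [0.6279 0.1897 0.0778]
rows [-91.5 125.7 -26.9] roll -0.87 grasp now [0.4758 0.2392 0.1434] head 30.17 t 22.85 op 0.0105 F [-0.5 -0.3 -1.9]
```

The round key is latched and the set-up key is up, with the other two unchanged. Now the bar goes back to its rest.

```bash
python3 -m crank '[[-1,-5,5,-20,0],[-1,-15,18,-27,-0.1],[-1,-26,34,-27,-0.2],[-1,-37,50,-27,-0.3],[-1,-48,65,-27,-0.4],[-1,-59,80,-27,-0.5],[-1,-70,95,-27,-0.6],[-1,-80,108,-27,-0.7],[-1,-88,120,-27,-0.8],[-1,-91,126,-27,-0.87],[-1,-91,126,-27,-0.87],[-1,-91,126,-27,-0.87]]'
python3 - <<'E'
from barfind import *
for n,im,d,P in barpose(None,L=(-.13,.1)): pass
go(.4596,.0874,.06,80)
E
```

```text
time: 23.85
tool_pos: [0.4603, 0.0842, 0.3271]
tool_rot: [-3.141, -0.0, 1.394]
contact_force: [-0.8, 1.3, -2.4]
opening: 0.0105
grip_force: 60.0
top 146 a -0.1185 -0.0648 b mean 0.0001 slope -0.006 z mean -0.0002 slope 0.064
side 123 a -0.1195 -0.0287 b mean 0.0011 slope 0.016 z mean -0.0005 slope 0.079
rows [  2.5  -0.9 108.2] roll -0.001 grasp now [0.46   0.0848 0.1682] head 79.93 t 23.95 op 0.0104 F [ 0.1  0.8 -1.6]
```

```bash
python3 -m crank '[[-1,2.5,0,35,0],[-1,2.5,0,70,0],[-1,2.5,0,95,0],[-1,2.5,0,108,0],[-1,2.5,0,108,0]]'
python3 -m crank '[[-1,0,0,3,0],[-1,0,0,6,0],[-1,0,0,9,0],[-1,0,0,12,0],[-1,0,0,15,0],[-1,0,0,15,0],[-1,0,0,15,0]]' 15
python3 -c "
from h import *
go(.4596,.0874,.0445,80)"
```

```text
time: 24.37
tool_pos: [0.4593, 0.0874, 0.2167]
tool_rot: [-3.136, 0.001, 1.396]
contact_force: [-0.7, 0.6, -2.1]
opening: 0.0102
grip_force: 60.0
time: 24.95
tool_pos: [0.4603, 0.0868, 0.2047]
tool_rot: [3.141, -0.0, 1.397]
contact_force: [-0.3, 0.8, -0.9]
opening: 0.0114
grip_force: 15.0
rows [ 0.4 -0.8  1.2] roll 0.0 grasp now [0.4604 0.0868 0.0457] head 80.02 t 24.95 op 0.0114 F [-0.3  0.8 -0.9]
```

```bash
python3 -m crank '[[-1,0,-0.5,1,0],[-1,0,-0.5,1,0],[-0.6,0,-0.5,1,0],[-0.4,0,-0.5,1,0],[-0.2,0,-0.5,1,0],[0,0,-0.5,1,0],[0,0,-0.5,1,0],[0,0,-0.5,1,0],[0,0,-0.5,1,0],[0,0,-0.5,1,0]]' | egrep 'pos|open';python3 -m crank '[[0,0,0,-20,0],[0,0,0,-60,0],[0,0,0,-100,0],[0,0,0,-140,0],[0,-150,0,-150,0],[0,-150,0,-150,0],[0,-150,0,-150,0],[0,-150,0,-150,0],[0,-150,0,-150,0],[0,-150,0,-150,0]]'
python3 - <<'E'
from h import *
o=[]
for n in('side','top'):
    im,d=vision.read_camera(n); P=cloud(n,d)
    q=P[(d>0)&(P[...,2]>.037)&(P[...,2]<.056)&(abs(P[...,0]-.455)<.03)&(P[...,1]>-.07)&(P[...,1]<.18)&(im.min(-1)>85)]
    c=q.mean(0); u=np.linalg.svd(q-c)[2][0]; s=(q-c)@u; print(n,len(q),c.round(4),u.round(3),(c+u*s.min()).round(4),(c+u*s.max()).round(4))
    br=im.min(-1); m=(d>0)&(br>(120 if n=='side' else 150))&(P[...,2]>.05)&(P[...,2]<.1)&(P[...,0]>.54)&(P[...,0]<.66)&(P[...,1]>.16)&(P[...,1]<.32)
    k,l,st,ce=cv2.connectedComponentsWithStats(m.astype(np.uint8))
    for i in range(1,k):
        if st[i,4]>8: print('key',n,st[i,4],P[l==i].mean(0).round(4))
    m=(d>0)&(np.hypot(P[...,0]-.5535,P[...,1]+.179)<.026)&(P[...,2]>.106)&(P[...,2]<.125); q=P[m][:,:2]
    if n=='top' and len(q)>9: c=q.mean(0); u=np.linalg.svd(q-c)[2]; print('ring dir',np.degrees(np.arctan2(u[0][1],u[0][0]))%180)
    cv2.imwrite(f'pics/f_{n}.png',im[:,:,::-1])
    if n=='side': o=cv2.resize(im[130:300,150:470,::-1],(800,425))
cv2.imwrite('pics/c6.png',o)
E
```

```text
tool_pos: [0.4598, 0.0869, 0.2036]
opening: 0.0453
time: 26.62
tool_pos: [0.4336, -0.062, 0.3537]
tool_rot: [3.141, -0.0, 1.393]
contact_force: [-0.5, 0.8, -1.1]
opening: 0.0458
grip_force: 0.0
side 153 [0.4538 0.0505 0.05  ] [-0.17  -0.985 -0.   ] [0.4697 0.1425 0.05  ] [ 0.4394 -0.0328  0.05  ]
key side 10 [0.6324 0.1823 0.0812]
top 302 [0.4584 0.0788 0.0495] [-0.174 -0.985  0.001] [0.4701 0.1449 0.0494] [0.4468 0.0133 0.0495]
key top 111 [0.6264 0.1882 0.0796]
key top 46 [0.606  0.2229 0.0796]
key top 135 [0.5868 0.2585 0.0771]
key top 91 [0.5703 0.2948 0.0705]
ring dir 127.48480903017905
```

View pics/c6.png

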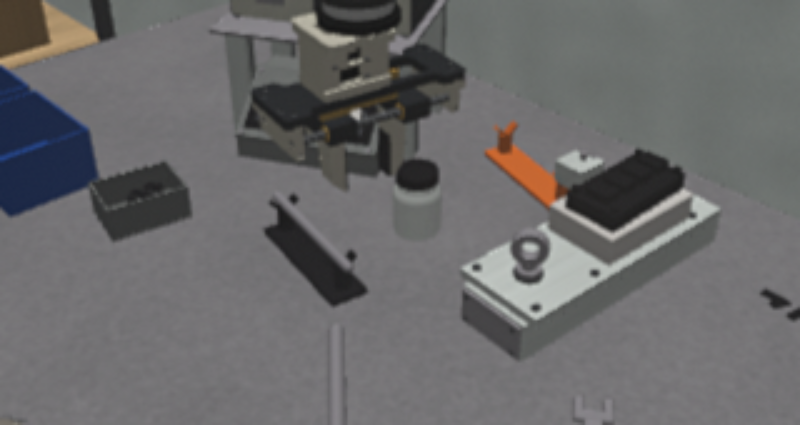

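The bar lies level in both saddles with its middle at about (0.455, 0.056). The ring is at its tight angle, the round key is down and the other three are up, and the robot is clear.

```bash
python3 -c "
from cell import ticket
print(ticket.hand_in())"
```

```text
the job is handed in; nothing more can be done
None
```

Handed in at about 27 s, no verdict returned; by my own camera checks the eye screw is tight, the bar lies level in its rest, the round key is latched and the other three are up; since the moves could not lean the gripper, I pressed the key with the bar, borrowed after its first return and then laid back.

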